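Open the drop-front glaze cupboard past its hidden safety catch

ROBOT

A 7-joint arm with a two-finger parallel gripper is mounted at the origin on a cart in front of the work surface, level with it; the furniture and walls round the work are solid. World frame = base frame: x ahead of the robot, y to its left, z up, the work surface at z = 0. Lengths are in m, angles in rad, forces in N, time in s.
With the tool pointing down it reaches from about 0.4 to 0.875 m from the base axis. Payload 4.4 kg.
Tool frame: the origin (TCP) lies at the very end of the fingers, on their centre line; the grasp point (between the pads) lies robot.grasp_offset behind it (robot.grasp_offset is the distance from the TCP to the grasp point, in m); z points along the fingers, x is the direction in which the jaws open and shut, and the axes are right-handed (so a half turn about z gives the same grasp; the last joint's range is limited). The gripper opens to 85 mm and grips with 20 to 120 N. Pads are 22 mm wide; open, the fingers measure 114 mm over their backs; the gripper's body (76 mm by 85 mm) begins 54 mm behind the grasp point. The pads swing forward as they close: fully open they stand 13 mm farther back than shut.
Start: joints at [-1.274, 0.628, 0.038, 1.517, -0.027, 0.996, -0.02], TCP at [0.231, 0.608, 0.231] pointing down, gripper open.
Joint ranges: [-3.06, 3.06], [-0.37, 2.12], [-1.25, 1.32], [0.18, 2.47], [-1.1, 4.24], [0.23, 1.98], [-2.94, 2.94]. Speed limits (rad/s): [2.57, 2.57, 3.14, 3.14, 3.14, 3.14, 3.14].

INTERFACE

Orientations are given as a unit quaternion [x, y, z, w].
In Python, from cell import sensors, optics, order, robot gives the robot as it stands. The module is installed in compiled form; this text tells all that it offers.
- The arm moves only by the tool move_arm, never from a script. Its arguments are lists of equal length, an entry for each row: "slide": the shift along the tool's x, y, z in mm, a list of three; "twist": the turn, a rotation vector about the tool's x, y, z in rad, a list of three. In form: {"slide": [[x, y, z], ...], "twist": [[ax, ay, az], ...]}. A call has 1 to 12 rows; each row is the pose to reach, as a shift and turn from the pose commanded when the call began, along the tool's axes at that moment; what a row does not reach only later rows make up. A row lasts 1/10 s, in which the tool goes at most 50 mm and 8.59 degrees, less where a joint would pass 70% of its speed; a pose out of reach is approached as far as the arm can. A call with a gripper value outside its range is refused whole. "grip" is the finger opening in mm, from 0 to 85.4, set as the call begins (left out, the last holds). The fingers move at their own pace and stop on an object; "newtons" is the grip in N (left out, the last holds). Time passes only in rows, so rows that repeat a pose let the fingers close. It gives the time, the measured TCP pose, the force and the opening at its end, in the units of the state.
- sensors.sense(): the state, without advancing time (a new reading comes with each control period).
- optics.snapshot(name): name is "side" or "top" or "wrist"; returns a dict with "color" (384x512x3 uint8, blue, green, red), "fx", "fy", "cx", "cy" (pixels), "R" (3x3) and "t" (3): a world point X has camera coordinates R X + t; the wrist camera has in their place "hand_eye" (4x4, takes a point from camera to tool coordinates, whose origin is the TCP and whose axes are the tool frame's). Camera axes: x right, y down, z forward; pixel columns grow to the right and rows downward; lengths in m; the calibration is good to about 2 mm. The wrist camera is an equidistant fisheye: a pixel r from the principal point sees the ray r / f radians off the axis. A picture is of the moment at which its call begins: read the wrist's pose just before it. There is no depth.
- order.sign_off(): hands the job in, once; it reports no verdict.
The state is a dict: "time": time; "joints": joint angles; "qvel": joint speeds; "tau": joint torques, N m; "position": TCP position; "tool_rot": TCP orientation; "ft_force": force on the tool from outside, world axes, zero at the start; "ft_torque": the same for the moment, N m; "width": finger opening in m.
Only numpy, scipy, OpenCV 4.12 (cv2) and the standard library are available. Lean on these libraries where they do the work, as an engineer would, in place of code of your own. Each camera call takes 0.05 s, during which the arm holds its last target. There are 200 camera calls.

TASK

Open the small plywood glaze cupboard: draw its drop-front door out by the bar handle until the safety catch inside stops it, then reach down through the gap behind the door's top edge, press the hidden catch down and, while it is down, push the door outward past it. Lower the door until it lies fully open and let go; do not force the door against the catch, and leave the cup and the bowl beside it where they stand.

Things in the scene. Friction and masses are not known exactly. Their poses are not given: they have to be found in the camera images.
- cupboard: Fixed plywood cupboard, 340 mm wide (y), 170 mm deep, 258 mm high, its front closed by a drop-front door; two glaze jars stand inside. Origin: on the table, in the middle of the front plane; x points into the cupboard, away from the robot, y to the left along the front, z up. Sites and rail below are described in this frame (the cupboard's frame).
- hinge_line (a point): Middle of the door's hinge line, which runs along y at x = 0, z = 68 mm of the cupboard's frame, at the door's lower edge; same axes as the cupboard. The door panel is 338 mm wide, 14 mm thick; its inner face passes through the hinge line, and its top edge is 205 mm from it (15 mm above the cupboard's top when shut).
- handle (a point): Middle of the round steel bar handle on the door's outer face: 10 mm thick, 120 mm long along y (a post at each end), 175 mm up the door from the hinge line, its axis 40 mm off the outer face (54 mm off the inner face). Its z runs up the door, its x inward, square to the panel.
- gap (a point): Point in the gap behind the ajar door, at the height of the catch's flat top (z = 228 mm, x = -24 mm, y = 0 of the cupboard's frame). With the door out on its catch the gap runs from x = 0 (cupboard) to -50 mm (door's inner face) here, -60 mm at the door's top edge, which is 36 mm higher; the cupboard's top is 30 mm higher.
- catch (a joint): Press of the hidden spring catch, m: 0 up, 0.020 end stop; 5 N starts it, 10 N at 14 mm; unhooks from 10 mm, best 13 to 18; springs back. It is a steel hook on the door with a flat arm 40 mm wide (y), level across the gap at point gap's height; its middle is anywhere from y = -80 to +80 mm, not reported: feel down through the gap for it (nothing else is there). Press straight down. On the open door it stands up 80 mm.
- strike_rail: Wooden rail, 12 mm thick (x = 6 to 18 mm of the cupboard frame), fixed under the cupboard's top along the whole front, z = 233 to 251 mm; the catch's hook (12 mm thick, 10 mm overlap) bites behind it. Same origin and axes as the cupboard.
- door (a joint): Door angle, rad: 0 shut (upright), grows as the top edge comes out and down towards the robot; the catch stops it at about 0.30; past 0.46 the hook has left the rail and the catch may be let up; 1.5 is fully open, almost level, at its end stop. Stiff hinges (0.75 N m) hold the door wherever it is left, so it must be moved all the way (2 to 6 N near the top).
- cup: Pale unglazed cup, 65 mm across, 67 mm high, on the table left of the cupboard; origin at its foot.
- bowl: Shallow bowl, 124 mm across, 45 mm high, on the table in front and to the left of the cupboard; origin at its foot.

How it is judged:
By the outcome, as a careful person would: the job done as asked, in the order asked, and still so for the second after the job is handed in, with the robot touching nothing.
It also fails if it takes over 64 s, if anything falls off the work surface, if the arm or the gripper's body presses on something with over 40 N, if the wrist force passes 120 N, or if a joint passes its speed limit or range.

## Working session

There is one attempt and no reset: what is moved stays moved. The work goes in short steps, Python scripts to look and compute and a tool call to move; the robot and the scene stay as the last step left them, time stands still between calls to the robot, and variables do not carry over. Pictures are saved under pics/ and viewed, on a budget of 10 in all, crops included, one or two more only if the job needs it, and the job is handed in when it is done.

Besides the shell and the picture viewer there is one more tool, called after "Emit:" as a command line: name --argument value ..., lists and objects as JSON in quotes. move_arm: Moves the arm, as the interface text tells. Its arguments: {"type":"object","properties":{"slide":{"type":"array","items":{"type":"array","items":{"type":"number"}}},"twist":{"type":"array","items":{"type":"array","items":{"type":"number"}}},"grip":{"type":"number"},"newtons":{"type":"number"}},"required":["slide","twist"]}

```bash
mkdir -p pics
python3 - <<'E'
from cell import sensors, optics, robot
import cv2, numpy as np
s=sensors.sense(); print({k:np.round(v,3).tolist() for k,v in s.items()}); print(robot.grasp_offset)
for n in ("side","top"):
    d=optics.snapshot(n); cv2.imwrite(f"pics/{n}0.png",d["color"]); print(n,d["fx"],d["fy"],d["cx"],d["cy"],np.round(d["R"],4).tolist(),np.round(d["t"],4).tolist())
a=cv2.imread("pics/side0.png");b=cv2.imread("pics/top0.png")
E
```

```text
{'time': 0.0, 'joints': [-1.274, 0.629, 0.038, 1.518, -0.027, 0.996, -0.02], 'qvel': [-0.003, -0.002, 0.001, -0.0, -0.001, -0.0, -0.001], 'tau': [-0.0, -56.339, 1.226, -19.345, 0.011, 0.01, -0.0], 'position': [0.23, 0.607, 0.23], 'tool_rot': [0.823, 0.568, -0.001, 0.001], 'ft_force': [-0.558, 0.068, -0.28], 'ft_torque': [0.022, -0.042, 0.047], 'width': 0.085}
0.0187
side 462.3819054377625 462.3819054377625 248.97611675496051 188.28446671808837 [[-0.9366, -0.3502, -0.0081], [-0.1399, 0.3952, -0.9079], [0.3211, -0.8492, -0.4192]] [0.5409, 0.2338, 0.7498]
top 424.7385536553134 424.7385536553134 251.7587343689637 195.72287506556972 [[0.0245, -0.9997, 0.0016], [-0.9749, -0.0242, -0.2211], [0.2211, 0.0038, -0.9752]] [-0.0062, 0.6025, 1.0613]
```

View pics/side0.png

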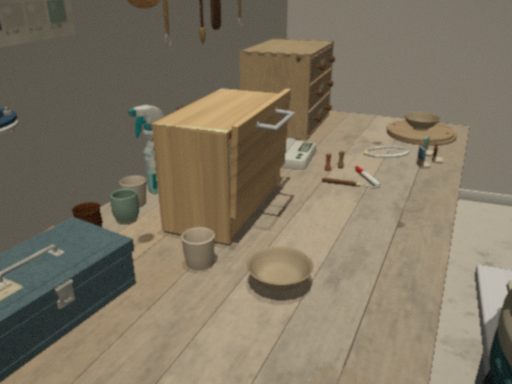

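View pics/top0.png

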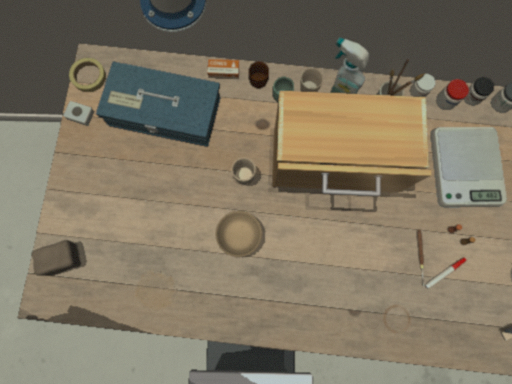

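The side view shows the cupboard with its bar handle near (277,120), the cup at (198,247) and the bowl at (280,268). In the top view the handle runs from (324,190) to (380,192) and the cup is at (245,172). The bowl is at (240,234), and the door's top edge runs from (277,167) to (428,177).

```bash
cat > h.py <<'E'
import numpy as np, cv2
from scipy.spatial.transform import Rotation as Rn
def ray(d,uv):
    R,t=np.array(d["R"]),np.array(d["t"]); c=-R.T@t
    v=R.T@np.array([(uv[0]-d["cx"])/d["fx"],(uv[1]-d["cy"])/d["fy"],1]); return c,v
def onz(d,uv,z):
    c,v=ray(d,uv); return c+v*(z-c[2])/v[2]
def proj(d,X):
    p=np.array(d["R"])@X+d["t"]; return np.array([d["cx"]+d["fx"]*p[0]/p[2],d["cy"]+d["fy"]*p[1]/p[2]])
E
python3 - <<'E'
from h import *; from cell import optics
d=optics.snapshot("top"); im=d["color"]; hsv=cv2.cvtColor(im,cv2.COLOR_BGR2HSV)
m=((hsv[...,1]<45)&(hsv[...,2]>110)).astype(np.uint8)
m[:170]=0;m[205:]=0;m[:,:310]=0;m[:,395:]=0
ys,xs=np.nonzero(m); print(len(xs),xs.min(),xs.max())
for x in range(xs.min(),xs.max()+1,4): print(x,ys[xs==x],end=' ')
bar=[(x,ys[xs==x].max()) for x in range(330,376)if (xs==x).any()]
print()
for u in [(xs.min(),190.),(xs.max(),192.)]: print(onz(d,u,.243))
# wood top mask
w=((hsv[...,1]>95)&(hsv[...,2]>120)).astype(np.uint8); w[:,:265]=0;w[:80]=0;w[200:]=0;w[:,440:]=0
n,l,st,_=cv2.connectedComponentsWithStats(w); k=1+st[1:,4].argmax(); print(st[k])
c=max(cv2.findContours((l==k).astype(np.uint8),0,2)[0],key=cv2.contourArea); a=cv2.approxPolyDP(c,4,True)[:,0]; 
for p in a: print(p,onz(d,p,.273).round(4),onz(d,p,.258).round(4))
z=cv2.resize(im[80:210,262:442],None,fx=4,fy=4,interpolation=cv2.INTER_CUBIC); cv2.imwrite("pics/c1.png",z)
E
```

```text
362 323 380
323 [173 174 175 176 177 178 179 180 181 182 183 184 185 186 187 188 189 190
 191] 327 [189 190 191 192] 331 [190 191 192] 335 [190 191 192 193] 339 [190 191 192 193] 343 [190 191 192 193] 347 [190 191 192 193] 351 [190 191 192 193] 355 [191 192 193 194] 359 [191 192 193 194] 363 [191 192 193 194] 367 [191 192 193 194] 371 [191 192 193 194] 375 [191 192 193 194 195] 379 [176 177 178 179 180 181 182 183 184 185 186 187 188 189 190 191 192 193
 194 195] 
[ 0.57978008 -0.15131329  0.243     ]
[ 0.57834389 -0.27889698  0.243     ]
[ 279   91  149   77 9926]
[280  91] [ 0.8033 -0.0508  0.273 ] [ 0.8108 -0.0517  0.258 ]
[281 160] [ 0.6382 -0.0546  0.273 ] [ 0.6429 -0.0556  0.258 ]
[427 164] [ 0.637  -0.3758  0.273 ] [ 0.6417 -0.3822  0.258 ]
[423  97] [ 0.7966 -0.3773  0.273 ] [ 0.8041 -0.3837  0.258 ]
```

View pics/c1.png

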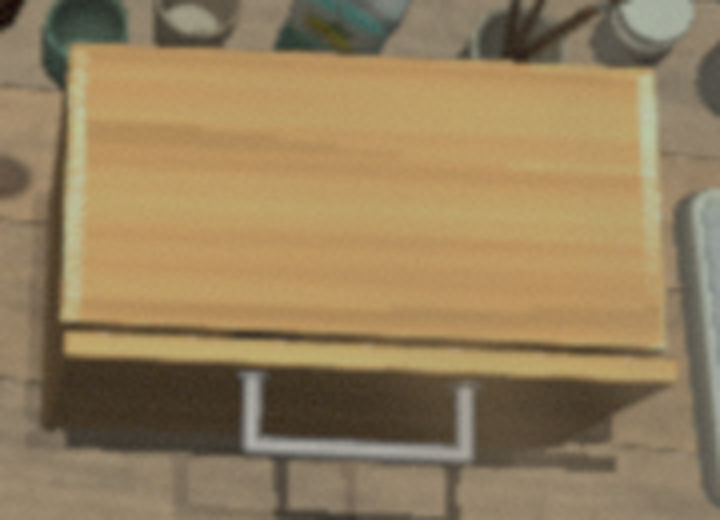

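Run:
```python
from h import *; from cell import optics
d=optics.snapshot("top"); s=optics.snapshot("side")
P={}
for n,uv,z in [("RL",(280,91.25),.258),("RR",(425.75,97),.258),("FL",(277.75,160.25),.258),("FR",(428,166.75),.258),("DL",(278.5,168.75),.273),("DR",(430.5,175.25),.273),("hL",(323,191),.243),("hR",(380.5,193),.243)]:
    P[n]=onz(d,uv,z); print(n,P[n].round(4), proj(s,P[n]).round(1))
for a,b in [("RR","RL"),("FR","FL"),("DR","DL"),("hR","hL"),("FL","RL"),("FR","RR")]:
    v=P[b]-P[a]; print(a,b,np.linalg.norm(v).round(4),np.degrees(np.arctan2(v[1],v[0])).round(2))
# side image handle mask
im=s["color"]; hsv=cv2.cvtColor(im,cv2.COLOR_BGR2HSV); g=hsv[95:140,245:300]
m=(g[...,1]<40)&(g[...,2]>130); ys,xs=np.nonzero(m); print(len(xs),xs.min()+245,xs.max()+245,ys.min()+95,ys.max()+95)
for x in range(xs.min(),xs.max()+1,3): print(x+245,(ys[xs==x]+95).tolist(),end=' ')
```

```text
RL [ 0.8102 -0.0517  0.258 ] [150.2 122.7]
RR [ 0.8042 -0.3901  0.258 ] [219.7  88. ]
FL [ 0.6422 -0.0483  0.258 ] [225.2 131.4]
FR [ 0.6354 -0.384   0.258 ] [279.8  93.1]
DL [ 0.618  -0.0493  0.273 ] [236.9 124.9]
DR [ 0.6115 -0.3818  0.273 ] [288.8  88.1]
hL [ 0.5775 -0.1513  0.243 ] [273.5 127. ]
hR [ 0.5761 -0.2799  0.243 ] [291.  111.4]
RR RL 0.3385 88.99
FR FL 0.3358 88.84
DR DL 0.3325 88.88
hR hL 0.1286 89.37
FL RL 0.168 -1.16
FR RR 0.169 -2.08
167 257 293 109 139
257 [123] 260 [124, 125] 263 [124, 125, 126] 266 [124, 125, 126] 269 [125, 126, 127] 272 [125, 126, 127] 275 [125, 126, 127, 128] 278 [109, 110, 111, 123, 124, 125, 126] 281 [110, 111, 120, 121, 122, 123] 284 [110, 111, 112, 118, 119, 120, 121] 287 [110, 111, 112, 115, 116, 117, 118] 290 [111, 112, 113, 114, 115, 116, 139] 293 [112, 113, 139]
```

```bash
cat >> h.py <<'E'
from cell import sensors
O=np.array([.639,-.2162,0]); YAW=-.024
C=np.array([[np.cos(YAW),-np.sin(YAW),0],[np.sin(YAW),np.cos(YAW),0],[0,0,1]])
def cup(x,y,z): return O+C@np.array([x,y,z])/1000   # cupboard mm -> world
def st(): 
    s=sensors.sense(); R=Rn.from_quat(s["tool_rot"]).as_matrix(); p=np.array(s["position"])
    print("t",round(s["time"],2),"p",p.round(4),"cup",(C.T@(p-O)*1000).round(1),"F",(C.T@s["ft_force"]).round(1),"w",round(s["width"],4),"q",np.round(s["joints"],2)); return s,R,p
def rel(W,R,p): return (R.T@(np.array(W)-p)*1000).round(1)   # world -> slide
def door(h,d,th): return cup(-h*np.sin(th)+d*np.cos(th),0,68+h*np.cos(th)+d*np.sin(th))
E
python3 - <<'E'
from h import *
s,R,p=st()
for off in (0,np.pi):
    Rt=np.array(C)@Rn.from_euler('z',off).as_matrix()@np.diag([1,-1,-1.])
    print(Rn.from_matrix(R.T@Rt).as_rotvec().round(3))
for W in (p+[0,0,.12],[.45,.25,.35],cup(-62,0,330)): print(rel(W,R,p))
E
```

```text
t 0.25 p [0.2305 0.6075 0.2309] cup [-428.1  813.6  230.9] F [ 0.9 -0.   0.5] w 0.0856 q [-1.27  0.63  0.04  1.52 -0.03  1.   -0.02]
[1.000e-03 1.000e-03 1.232e+00]
[-1.00e-03  1.00e-03 -1.91e+00]
[-1.0e-01 -0.0e+00 -1.2e+02]
[-256.4  332.  -118.9]
[-645.8  615.7  -98.6]
```

Emit:
move_arm --slide '[[0,0,-50],[0,0,-100],[-30,40,-119],[-60,80,-119],[-95,120,-119],[-125,160,-119],[-155,200,-119],[-190,245,-119],[-225,290,-119],[-256,332,-119],[-290,357,-119],[-330,386,-119]]' --twist '[[0,0,0],[0,0,0],[0,0,0.1],[0,0,0.2],[0,0,0.3],[0,0,0.4],[0,0,0.5],[0,0,0.6],[0,0,0.7],[0,0,0.8],[0,0,0.9],[0,0,1.0]]' --grip 30

```text
time: 1.45
position: [0.4714, 0.1733, 0.3503]
tool_rot: [0.995, 0.102, 0.0, -0.0]
ft_force: [1.0, 0.6, -0.4]
width: 0.0298
```

Run:
```python
from h import *
s,R,p=st()
Rt=np.array(C)@np.diag([1,-1,-1.])
print(Rn.from_matrix(R.T@Rt).as_rotvec().round(3))
print(rel(cup(-62,0,330),R,p))
```

```text
t 1.45 p [0.4714 0.1733 0.3503] cup [-176.9  385.4  350.3] F [ 0.9  0.6 -0.4] w 0.0298 q [-0.71  0.31  0.41  1.75 -0.13  1.11 -0.06]
[-0.    -0.001  0.228]
[ 24.8 401.3  20.4]
```

Emit:
move_arm --slide '[[3,45,3],[6,90,5],[9,135,7],[11,180,10],[14,225,12],[17,270,14],[20,315,16],[22,360,19],[25,401,20],[25,401,20],[25,401,20]]' --twist '[[0,0,0.03],[0,0,0.06],[0,0,0.09],[0,0,0.12],[0,0,0.15],[0,0,0.18],[0,0,0.2],[0,0,0.228],[0,0,0.228],[0,0,0.228],[0,0,0.228]]'

```text
time: 2.55
position: [0.5774, -0.2129, 0.3298]
tool_rot: [1.0, -0.011, -0.0, -0.0]
ft_force: [-0.4, 0.7, -0.2]
width: 0.03
```

Run:
```python
from h import *; from cell import optics
s,R,p=st()
d=optics.snapshot("wrist"); im=d["color"]; cv2.imwrite("pics/w1.png",im)
H=np.array(d["hand_eye"]); print(H.round(3).tolist(),d["fx"],d["cx"],d["cy"])
def wp(X):
    t=R.T@(X-p); c=np.linalg.inv(H)@np.r_[t,1]; c=c[:3]; a=np.arccos(c[2]/np.linalg.norm(c)); r=a*d["fx"]; n=np.hypot(c[0],c[1]); return [round(d["cx"]+r*c[0]/n),round(d["cy"]+r*c[1]/n)]
for y in (60,0,-60): print("bar",y,wp(cup(-62,y,241)))
for y in (169,-169): print("doortop",y,wp(cup(-23,y,272)))
```

```text
t 2.55 p [ 0.5774 -0.2129  0.3298] cup [-61.6   1.8 329.8] F [-0.4  0.7 -0.2] w 0.03 q [-0.    0.53  0.52  1.49 -0.27  1.19  0.54]
[[1.0, -0.001, -0.0, -0.001], [0.001, 0.953, 0.303, -0.077], [-0.0, -0.303, 0.953, -0.142], [0.0, 0.0, 0.0, 1.0]] 297.3186396354542 252.53828541293402 187.57666330809582
bar 60 [253, 120]
bar 0 [253, 194]
bar -60 [253, 257]
doortop 169 [311, -28]
doortop -169 [291, 361]
```

View pics/w1.png

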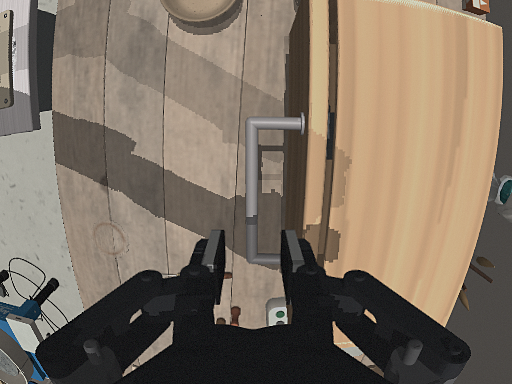

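The wrist view confirms the fit. The bar is at column 252, rows 120–262, as predicted, and the door is slightly ajar. A dark piece in the gap at (331,135) may be the catch.

Emit:
move_arm --slide '[[0,0,40],[0,0,80],[0,0,109],[0,0,109],[0,0,109]]' --twist '[[0,0,0],[0,0,0],[0,0,0],[0,0,0],[0,0,0]]'

```text
time: 3.1
position: [0.5852, -0.2093, 0.2285]
tool_rot: [1.0, -0.007, 0.009, 0.0]
ft_force: [1.3, 5.6, 27.5]
width: 0.0303
```

Emit:
move_arm --slide '[[0,0,0],[0,0,0],[0,0,0],[0,0,0],[0,0,0],[0,0,0]]' --twist '[[0,0,0],[0,0,0],[0,0,0],[0,0,0],[0,0,0],[0,0,0]]' --grip 0 --newtons 30

```text
time: 3.7
position: [0.5801, -0.2099, 0.2253]
tool_rot: [1.0, -0.008, 0.003, -0.0]
ft_force: [-2.2, 1.9, 18.1]
width: 0.0089
```

Run:
```python
from h import *
s,R,p=st()
for th in np.arange(.04,.33,.02): 
  b=door(175,-54,th)-door(175,-54,.045); print(round(th,2),(R.T@b*1000).round(1))
```

```text
t 3.7 p [ 0.5801 -0.2099  0.2253] cup [-59.1   4.9 225.3] F [-2.3  1.9 18.1] w 0.0089 q [ 0.02  0.62  0.47  1.64 -0.34  0.96  0.59]
0.04 [ 0.9  0.  -0.3]
0.06 [-2.6 -0.   0.9]
0.08 [-6.  -0.   2.2]
0.1 [-9.4 -0.1  3.6]
0.12 [-12.8  -0.1   5. ]
0.14 [-16.1  -0.1   6.5]
0.16 [-19.4  -0.1   8.1]
0.18 [-22.7  -0.2   9.7]
0.2 [-25.9  -0.2  11.4]
0.22 [-29.2  -0.2  13.2]
0.24 [-32.3  -0.2  15. ]
0.26 [-35.5  -0.2  16.9]
0.28 [-38.6  -0.3  18.9]
0.3 [-41.6  -0.3  20.9]
0.32 [-44.6  -0.3  23. ]
```

Emit:
move_arm --slide '[[0,0,-3],[0,0,-6],[0,0,-6]]' --twist '[[0,0,0],[0,0,0],[0,0,0]]'

```text
time: 4.0
position: [0.5799, -0.2099, 0.2258]
tool_rot: [1.0, -0.008, 0.001, 0.0]
ft_force: [7.1, -2.0, -12.5]
width: 0.0085
```

Run:
```python
from h import *; from cell import optics
s,R,p=st()
a=optics.snapshot("side")["color"]; b=optics.snapshot("wrist")["color"]
a=cv2.resize(a[30:222,160:416],None,fx=1.5625,fy=2,interpolation=cv2.INTER_CUBIC)
cv2.imwrite("pics/c2.png",np.hstack([a,b[:,:400]]))
```

```text
t 4.0 p [ 0.5799 -0.2099  0.2258] cup [-59.3   4.9 225.8] F [  7.2  -1.8 -12.5] w 0.0085 q [ 0.02  0.63  0.47  1.63 -0.33  0.96  0.59]
```

View pics/c2.png

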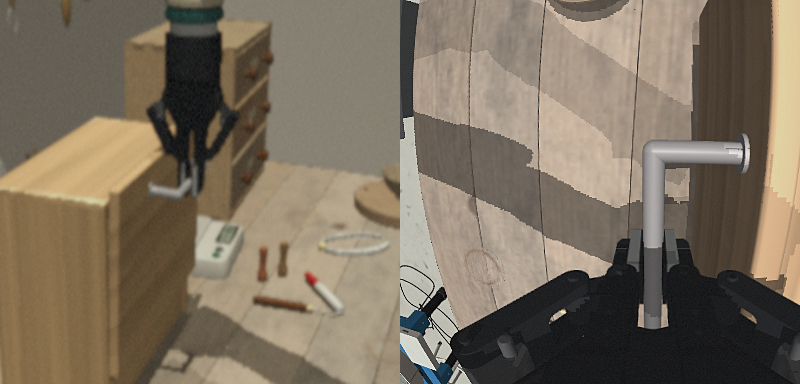

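The wrist and side views show the bar held between the pads. The finger knuckles stick out towards the door's top edge, which explains the upward push on the way down. I'll tilt the tool with the door as I draw it out.

Emit:
move_arm --slide '[[1.9,0,3],[3.7,0,3],[-2.3,0,4.8],[-7.4,0,6.9],[-11.5,0,8.9],[-15.6,0,10.9],[-21.2,0,13.8],[-27.4,0,17.4],[-27.4,0,17.4]]' --twist '[[0,0.1,0],[0,0.2,0],[0,0.2,0],[0,0.25,0],[0,0.3,0],[0,0.35,0],[0,0.4,0],[0,0.42,0],[0,0.42,0]]'

```text
time: 5.0
position: [0.5489, -0.2089, 0.2089]
tool_rot: [0.978, -0.009, 0.207, 0.0]
ft_force: [-0.7, 1.4, -3.2]
width: 0.0088
```

```bash
cat >> h.py <<'E'
def bar():
    s,R,p=st(); g=(C.T@(p-R[:,2]*.0187-O))*1000; th=np.arctan2(-g[0],g[2]-68)-np.arctan2(54,175); print("bar",g.round(1),"theta",th.round(3),"r",np.hypot(g[0],g[2]-68).round(1),"toolz",(C.T@R[:,2]).round(3)); return s,R,p,th
E
python3 -c "
from h import *
bar()"
```

```text
t 5.0 p [ 0.5489 -0.2089  0.2089] cup [-90.2   5.2 208.9] F [-0.7  1.3 -3.2] w 0.0088 q [ 0.35  0.44  0.08  2.1  -0.74  0.29  1.07]
bar [-97.8   5.  225.9] theta 0.255 r 185.8 toolz [ 0.405  0.006 -0.914]
```

Emit:
move_arm --slide '[[-1.8,0,0.3],[-3.6,0,0.6],[-5.4,0,0.9],[-5.4,0,0.9]]' --twist '[[0,0,0],[0,0,0],[0,0,0],[0,0,0]]'

```text
time: 5.4
position: [0.5473, -0.2089, 0.2077]
tool_rot: [0.978, -0.008, 0.209, 0.001]
ft_force: [1.0, 5.4, 3.8]
width: 0.0086
```

```bash
python3 -c "
from h import *
bar()"
```

```text
t 5.4 p [ 0.5473 -0.2089  0.2077] cup [-91.9   5.1 207.7] F [0.9 5.4 3.8] w 0.0086 q [ 0.36  0.44  0.07  2.1  -0.75  0.28  1.1 ]
bar [-99.5   5.  224.8] theta 0.266 r 185.7 toolz [ 0.409  0.005 -0.913]
```

Emit:
move_arm --slide '[[-1.5,0,0],[-3,0,0],[-3,0,0]]' --twist '[[0,0,0],[0,0,0],[0,0,0]]'

```text
time: 5.7
position: [0.545, -0.2089, 0.2063]
tool_rot: [0.978, -0.008, 0.209, 0.001]
ft_force: [4.5, 4.3, -0.4]
width: 0.0086
```

```bash
python3 -c "
from h import *
bar()"
```

```text
t 5.7 p [ 0.545  -0.2089  0.2063] cup [-94.1   5.1 206.3] F [ 4.4  4.4 -0.4] w 0.0086 q [ 0.37  0.44  0.06  2.11 -0.76  0.27  1.11]
bar [-101.8    5.   223.4] theta 0.28 r 185.8 toolz [ 0.409  0.005 -0.912]
```

Emit:
move_arm --slide '[[-2,0,0],[-3.5,0,0],[-3.5,0,0]]' --twist '[[0,-0.02,0],[0,-0.04,0],[0,-0.04,0]]'

```text
time: 6.0
position: [0.5423, -0.2088, 0.2049]
tool_rot: [0.982, -0.008, 0.189, 0.001]
ft_force: [4.6, 3.7, -1.0]
width: 0.0086
```

```bash
python3 -c "
from h import *
bar()"
```

```text
t 6.0 p [ 0.5423 -0.2088  0.2049] cup [-96.8   5.  204.9] F [ 4.5  3.8 -1. ] w 0.0086 q [ 0.3   0.45  0.15  2.08 -0.7   0.33  1.04]
bar [-103.8    5.   222.2] theta 0.293 r 185.9 toolz [ 0.372  0.004 -0.928]
```

Emit:
move_arm --slide '[[-1,0,0],[-2,0,0],[-2,0,0]]' --twist '[[0,0,0],[0,0,0],[0,0,0]]'

```text
time: 6.3
position: [0.5414, -0.2089, 0.2043]
tool_rot: [0.982, -0.008, 0.19, 0.001]
ft_force: [9.7, 3.8, -4.4]
width: 0.0084
```

```bash
python3 -c "
from h import *
bar()"
```

```text
t 6.3 p [ 0.5414 -0.2089  0.2043] cup [-97.8   5.  204.3] F [ 9.6  4.  -4.4] w 0.0084 q [ 0.3   0.45  0.14  2.09 -0.71  0.33  1.05]
bar [-104.7    4.9  221.7] theta 0.299 r 186.0 toolz [ 0.374  0.004 -0.927]
```

The force rose to about 10 N at 0.30 rad, so the catch has stopped the door. I'll ease off, release the bar and back out.

Emit:
move_arm --slide '[[2.5,0,0],[2.5,0,0],[2.5,0,0],[2.5,0,0]]' --twist '[[0,0,0],[0,0,0],[0,0,0],[0,0,0]]' --grip 18

```text
time: 6.7
position: [0.5401, -0.2117, 0.2044]
tool_rot: [0.982, -0.01, 0.189, 0.002]
ft_force: [-0.0, 0.3, 0.4]
width: 0.0183
```

Emit:
move_arm --slide '[[0,0,-20],[0,0,-45],[0,0,-80],[0,0,-120],[0,0,-150],[0,0,-150]]' --twist '[[0,0,0],[0,0,0],[0,0,0],[0,-0.1,0],[0,-0.24,0],[0,-0.38,0]]'

```text
time: 7.3
position: [0.4841, -0.2126, 0.3493]
tool_rot: [1.0, -0.012, 0.001, 0.002]
ft_force: [0.8, -0.6, -1.1]
width: 0.0181
```

Run:
```python
from h import *; from cell import optics
s,R,p=st()
a=optics.snapshot("wrist")["color"]; b=optics.snapshot("top")["color"]
b=cv2.resize(b[120:210,262:442],None,fx=2,fy=2,interpolation=cv2.INTER_CUBIC)
o=np.zeros((564,512,3),np.uint8); o[:384]=a; o[384:564,:360]=b; cv2.imwrite("pics/c3.png",o)
# target: tool down; two yaw options: jaws along cupboard y
for off in (np.pi/2,-np.pi/2,0):
    Rt=C@Rn.from_euler('z',off).as_matrix()@np.diag([1,-1,-1.]); print(Rn.from_matrix(R.T@Rt).as_rotvec().round(3))
print(rel(cup(-26,0,300),R,p))
```

```text
t 7.3 p [ 0.4841 -0.2126  0.3493] cup [-1.550e+02 -1.000e-01  3.493e+02] F [ 0.8 -0.6 -1.1] w 0.0181 q [-0.    0.36  0.52  1.7  -0.19  1.13  0.54]
[ 5.000e-03  1.000e-03 -1.571e+00]
[ 1.000e-03 -5.000e-03  1.571e+00]
[ 0.004 -0.003  0.   ]
[128.8  -0.3  49.7]
```

View pics/c3.png

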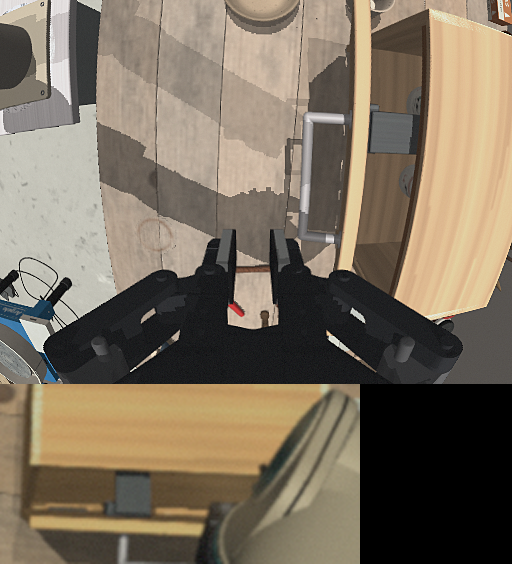

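The wrist view shows the door ajar, with the dark catch arm across the gap at about (395,132). The top crop shows it at about (134,493), which is full-image (329,174.5).

Run:
```python
from h import *; from cell import optics
s,R,p=st()
d=optics.snapshot("top")
for uv in [(320,174.5),(338,174.5),(329,174.5)]: print("top",(C.T@(onz(d,uv,.228)-O)*1000).round(1))
w=optics.snapshot("wrist"); H=np.array(w["hand_eye"])
for uv in [(395,114),(395,152),(370,132),(420,132),(347,280),(422,290)]:
    q=np.array([uv[0]-w["cx"],uv[1]-w["cy"]]); r=np.linalg.norm(q); a=r/w["fx"]; v=np.r_[q/r*np.sin(a),np.cos(a)]
    c=R@H[:3,3]+p; v=R@H[:3,:3]@v
    for z in (.228,.264): print("wrist",uv,z,(C.T@(c+v*(z-c[2])/v[2]-O)*1000).round(1))
```

```text
t 7.4 p [ 0.4888 -0.2091  0.344 ] cup [-150.3    3.4  344. ] F [ 0.7  0.8 -1.4] w 0.018 q [-0.    0.37  0.51  1.7  -0.2   1.12  0.55]
top [-20.7  68.3 228. ]
top [-18.7  27.  228. ]
top [-19.7  47.7 228. ]
wrist (395, 114) 0.228 [-19.3  70.5 228. ]
wrist (395, 114) 0.264 [-37.8  71.9 264. ]
wrist (395, 152) 0.228 [-15.6  34.4 228. ]
wrist (395, 152) 0.264 [-34.7  40.8 264. ]
wrist (370, 132) 0.228 [-44.  52. 228.]
wrist (370, 132) 0.264 [-59.1  55.9 264. ]
wrist (420, 132) 0.228 [ 10.7  55.5 228. ]
wrist (420, 132) 0.264 [-12.  59. 264.]
wrist (347, 280) 0.228 [ -47.1 -107.1  228. ]
wrist (347, 280) 0.264 [-61.7 -80.9 264. ]
wrist (422, 290) 0.228 [  59.  -133.1  228. ]
wrist (422, 290) 0.264 [  29.6 -103.3  264. ]
```

Emit:
move_arm --slide '[[20,0,0],[50,0,0],[80,0,0],[115,0,0],[129,0,0],[129,0,0],[129,0,0],[129,0,0],[129,0,0],[129,0,0],[129,0,0],[129,0,0]]' --twist '[[0,0,-0.14],[0,0,-0.28],[0,0,-0.42],[0,0,-0.56],[0,0,-0.7],[0,0,-0.84],[0,0,-0.98],[0,0,-1.12],[0,0,-1.26],[0,0,-1.4],[0,0,-1.54],[0,0,-1.571]]' --grip 0

```text
time: 8.7
position: [0.6121, -0.2136, 0.3434]
tool_rot: [0.714, 0.7, 0.0, -0.0]
ft_force: [-0.2, 0.7, 0.1]
width: 0.0002
```

Run:
```python
from h import *
s,R,p=st(); print((C.T@R).round(3).tolist())
```

```text
t 8.7 p [ 0.6121 -0.2136  0.3434] cup [-27.    1.9 343.4] F [-0.3  0.7  0.1] w 0.0002 q [ 0.24  0.54  0.09  1.36 -0.05  1.24  1.88]
[[-0.004, 1.0, -0.0], [1.0, 0.004, 0.001], [0.001, -0.0, -1.0]]
```

Emit:
move_arm --slide '[[30,1,0],[48,1,0],[48,1,40],[48,1,70],[48,1,90],[48,1,100],[48,1,106],[48,1,106]]' --twist '[[0,0,0],[0,0,0],[0,0,0],[0,0,0],[0,0,0],[0,0,0],[0,0,0],[0,0,0]]'

```text
time: 9.5
position: [0.6156, -0.1647, 0.2377]
tool_rot: [0.714, 0.7, -0.0, -0.0]
ft_force: [-0.6, 0.4, 0.5]
width: 0.0001
```

Run:
```python
from h import *
s,R,p=st()
```

```text
t 9.5 p [ 0.6156 -0.1647  0.2377] cup [-24.6  50.9 237.7] F [-0.6  0.4  0.5] w 0.0001 q [ 0.17  0.6   0.07  1.55 -0.05  0.99  1.81]
```

Free inside the gap at z = 238. Next I feel down for the catch.

Emit:
move_arm --slide '[[0,0,4],[0,0,8],[0,0,12],[0,0,12]]' --twist '[[0,0,0],[0,0,0],[0,0,0],[0,0,0]]'

```text
time: 9.9
position: [0.6162, -0.1649, 0.2262]
tool_rot: [0.714, 0.7, 0.0, 0.001]
ft_force: [1.0, -0.1, 3.1]
width: -0.0001
```

Emit:
move_arm --slide '[[0,0,4],[0,0,8],[0,0,8]]' --twist '[[0,0,0],[0,0,0],[0,0,0]]'

```text
time: 10.2
position: [0.6161, -0.165, 0.2186]
tool_rot: [0.714, 0.7, 0.0, 0.001]
ft_force: [-0.9, 1.0, 7.0]
width: -0.0004
```

Emit:
move_arm --slide '[[0,0,4],[0,0,8.5],[0,0,8.5]]' --twist '[[0,0,0],[0,0,0],[0,0,0]]'

```text
time: 10.5
position: [0.6161, -0.1649, 0.2105]
tool_rot: [0.714, 0.7, 0.0, 0.001]
ft_force: [-2.2, 0.9, 10.3]
width: -0.0001
```

Run:
```python
from h import *
s,R,p=st()
```

```text
t 10.5 p [ 0.6161 -0.1649  0.2105] cup [-24.1  50.7 210.5] F [-2.2  0.8 10.3] w -0.0001 q [ 0.18  0.63  0.07  1.58 -0.05  0.93  1.81]
```

Emit:
move_arm --slide '[[0,-4,0],[0,-8,0],[0,-12,0.5],[0,-16,1.7],[0,-16,1.7]]' --twist '[[0,0,0],[0,0,0],[0,0,0],[0,0,0],[0,0,0]]'

```text
time: 11.0
position: [0.6019, -0.1646, 0.2099]
tool_rot: [0.714, 0.7, 0.002, 0.002]
ft_force: [0.5, -0.0, 9.6]
width: 0.0001
```

Run:
```python
from h import *
s,R,p=st()
```

```text
t 11.0 p [ 0.6019 -0.1646  0.2099] cup [-38.4  50.7 209.9] F [0.5 0.  9.6] w 0.0001 q [ 0.18  0.61  0.07  1.63 -0.05  0.9   1.82]
```

Emit:
move_arm --slide '[[0,-3,0.5],[0,-6,1],[0,-9,2],[0,-9,2]]' --twist '[[0,0,0],[0,0,0],[0,0,0],[0,0,0]]'

```text
time: 11.4
position: [0.5925, -0.1644, 0.2077]
tool_rot: [0.714, 0.7, 0.002, 0.002]
ft_force: [0.1, 0.0, 11.4]
width: -0.0001
```

Run:
```python
from h import *; from cell import optics
s,R,p=st()
a=optics.snapshot("wrist")["color"]; b=optics.snapshot("side")["color"]
b=cv2.resize(b[60:220,180:320],None,fx=2,fy=2.4,interpolation=cv2.INTER_CUBIC)
cv2.imwrite("pics/c4.png",np.hstack([a,b]))
```

```text
t 11.4 p [ 0.5925 -0.1644  0.2077] cup [-47.7  50.7 207.7] F [ 0.1  0.  11.4] w -0.0001 q [ 0.18  0.6   0.07  1.65 -0.05  0.88  1.82]
```

View pics/c4.png

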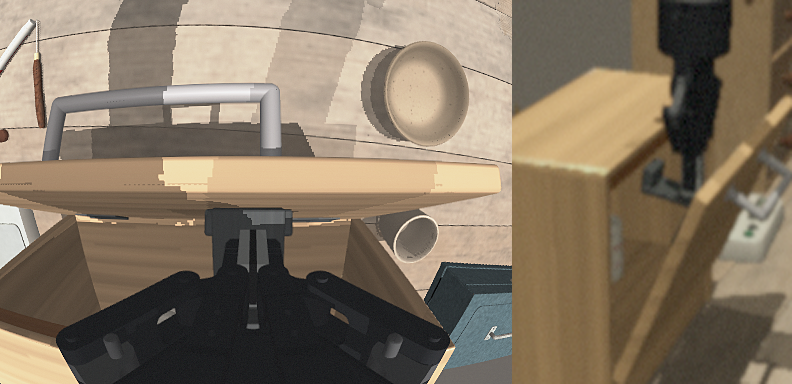

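The wrist and side views show the fingertip on the catch arm near the door, with the door moving outward. I'll continue along the arc with the catch held down.

Emit:
move_arm --slide '[[0,-4,1.5],[0,-8,3],[0,-12,4.5],[0,-16,6.5],[0,-20,8.5],[0,-24,10.5],[0,-24,10.5]]' --twist '[[0,0,0],[0,0,0],[0,0,0],[0,0,0],[0,0,0],[0,0,0],[0,0,0]]'

```text
time: 12.2
position: [0.5665, -0.1638, 0.1963]
tool_rot: [0.714, 0.7, 0.0, 0.0]
ft_force: [-2.9, 1.2, 9.4]
width: 0.0002
```

Run:
```python
from h import *; from cell import optics
s,R,p=st()
b=optics.snapshot("side")["color"]
cv2.imwrite("pics/c5.png",cv2.resize(b[60:240,170:320],None,fx=3,fy=3,interpolation=cv2.INTER_CUBIC))
```

```text
t 12.2 p [ 0.5665 -0.1638  0.1963] cup [-73.7  50.7 196.3] F [-2.9  1.2  9.4] w 0.0002 q [ 0.19  0.58  0.07  1.73 -0.05  0.83  1.83]
```

View pics/c5.png

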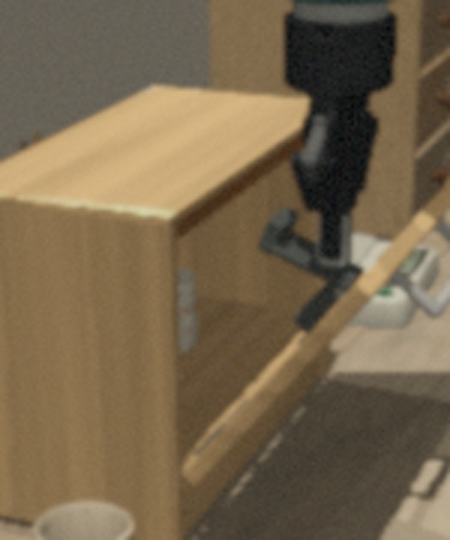

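The side view shows the door at about 0.6 rad with the hook well clear below the rail. I can let the catch up and move to the right half of the door, away from the catch.

Emit:
move_arm --slide '[[0,0,-20],[0,0,-50],[0,0,-85],[-40,0,-85],[-85,0,-85],[-121,0,-85],[-121,0,-60],[-121,0,-25],[-121,0,-18],[-121,0,-18]]' --twist '[[0,0,0],[0,0,0],[0,0,0],[0,0,0],[0,0,0],[0,0,0],[0,0,0],[0,0,0],[0,0,0],[0,0,0]]'

```text
time: 13.25
position: [0.5635, -0.2842, 0.2118]
tool_rot: [0.714, 0.7, -0.001, -0.002]
ft_force: [0.2, -0.6, 0.8]
width: -0.0002
```

Run:
```python
from h import *
s,R,p=st(); c=C.T@(p-O)*1000
for th in np.arange(.6,1.56,.1): print(round(th,2),rel(cup(-175*np.sin(th)+11,c[1],68+175*np.cos(th)),R,p))
```

```text
t 13.25 p [ 0.5635 -0.2842  0.2118] cup [-73.8 -69.8 211.8] F [ 0.3 -0.6  0.8] w -0.0002 q [ 0.37  0.62  0.08  1.59 -0.06  0.93  2.03]
0.6 [  0.1 -14.   -0.6]
0.7 [  0.1 -27.9  10. ]
0.8 [  0.2 -40.6  22. ]
0.9 [  0.2 -52.1  35.2]
1.0 [  0.2 -62.3  49.4]
1.1 [  0.2 -70.9  64.6]
1.2 [  0.2 -78.   80.6]
1.3 [  0.2 -83.5  97.2]
1.4 [  0.2 -87.3 114.3]
1.5 [  0.2 -89.3 131.7]
```

Emit:
move_arm --slide '[[0,-7,-1],[0,-14,-0.5],[0,-21,5],[0,-28,10],[0,-34,16],[0,-40.6,22],[0,-46,28.5],[0,-52,35],[0,-57,42],[0,-62,49.5],[0,-67,57],[0,-71,64.5]]' --twist '[[0,0,0],[0,0,0],[0,0,0],[0,0,0],[0,0,0],[0,0,0],[0,0,0],[0,0,0],[0,0,0],[0,0,0],[0,0,0],[0,0,0]]'

```text
time: 14.45
position: [0.4927, -0.2833, 0.1477]
tool_rot: [0.714, 0.7, -0.0, -0.0]
ft_force: [-0.3, -0.5, 1.4]
width: 0.0002
```

Run:
```python
from h import *
s,R,p=st(); c=C.T@(p-O)*1000
for th in np.arange(1.1,1.56,.05): print(round(th,2),rel(cup(-175*np.sin(th)+11,c[1],68+175*np.cos(th)),R,p))
```

```text
t 14.45 p [ 0.4927 -0.2833  0.1477] cup [-144.7  -70.6  147.7] F [-0.3 -0.5  1.4] w 0.0002 q [ 0.43  0.62  0.07  1.83 -0.06  0.69  2.08]
1.1 [ 0.  -0.3  0.3]
1.15 [ 0.  -4.   8.2]
1.2 [ 0.  -7.4 16.3]
1.25 [  0.  -10.4  24.5]
1.3 [  0.  -12.9  32.9]
1.35 [  0.1 -15.   41.4]
1.4 [  0.1 -16.7  50. ]
1.45 [  0.1 -18.   58.6]
1.5 [  0.1 -18.8  67.3]
1.55 [  0.1 -19.2  76.1]
```

Emit:
move_arm --slide '[[0,-4,8],[0,-7.5,16],[0,-10.5,24.5],[0,-13,33],[0,-15,41.5],[0,-16.5,50],[0,-17.5,55],[0,-18.5,60],[0,-18.5,64],[0,-18.5,66],[0,-18.5,66]]' --twist '[[0,0,0],[0,0,0],[0,0,0],[0,0,0],[0,0,0],[0,0,0],[0,0,0],[0,0,0],[0,0,0],[0,0,0],[0,0,0]]'

```text
time: 15.55
position: [0.4749, -0.283, 0.0823]
tool_rot: [0.714, 0.7, 0.0, -0.0]
ft_force: [-0.1, 0.6, 0.8]
width: 0.0001
```

Run:
```python
from h import *; from cell import optics
s,R,p=st()
b=optics.snapshot("side")["color"]
cv2.imwrite("pics/c6.png",cv2.resize(b[80:310,150:360],None,fx=2.5,fy=2.5,interpolation=cv2.INTER_CUBIC))
```

```text
t 15.55 p [ 0.4749 -0.283   0.0823] cup [-162.5  -70.7   82.3] F [-0.2  0.6  0.8] w 0.0001 q [ 0.45  0.7   0.05  1.92 -0.07  0.52  2.1 ]
```

View pics/c6.png

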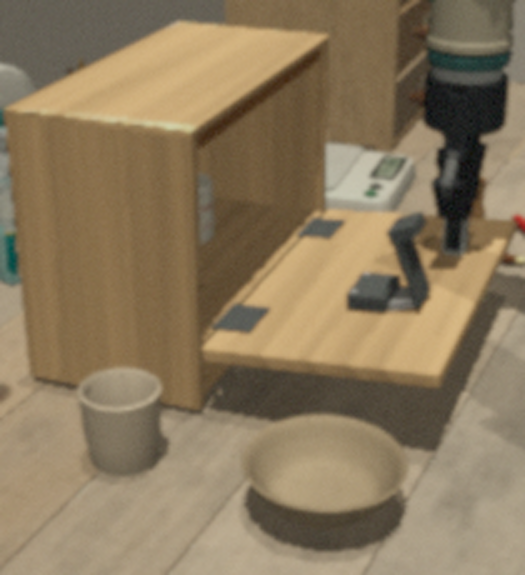

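The door is nearly level, the catch stands up, and the cup and bowl haven't moved. I'll press on gently until the end stop is felt.

Emit:
move_arm --slide '[[0,0,2],[0,0,4],[0,0,4]]' --twist '[[0,0,0],[0,0,0],[0,0,0]]'

```text
time: 15.9
position: [0.4752, -0.2832, 0.0798]
tool_rot: [0.714, 0.7, 0.0, 0.001]
ft_force: [-1.5, 0.9, 12.0]
width: -0.0002
```

Emit:
move_arm --slide '[[0,0,1],[0,0,2],[0,0,2]]' --twist '[[0,0,0],[0,0,0],[0,0,0]]'

```text
time: 16.2
position: [0.4753, -0.2833, 0.0796]
tool_rot: [0.714, 0.7, 0.0, 0.001]
ft_force: [-5.1, 2.5, 27.1]
width: -0.0
```

The end stop is firm at z = 79.7 mm, which works out to about 1.50 rad. Retreating.

Emit:
move_arm --slide '[[0,0,-15],[0,0,-50],[0,0,-100],[0,0,-150],[0,0,-200],[0,0,-200],[0,0,-200],[0,0,-200]]' --twist '[[0,0,0],[0,0,0],[0,0,0],[0,0,0],[0,0,0],[0,0,0],[0,0,0],[0,0,0]]'

```text
time: 17.0
position: [0.4741, -0.2825, 0.2754]
tool_rot: [0.714, 0.7, -0.0, -0.001]
ft_force: [0.1, 0.3, -0.2]
width: -0.0
```

Run:
```python
from h import *; from cell import optics
s,R,p=st()
b=optics.snapshot("side")["color"]; a=cv2.imread("pics/side0.png")
# cup/bowl regions vs start
print(cv2.absdiff(a[228:270,180:216],b[228:270,180:216]).mean(), cv2.absdiff(a[250:285,246:314],b[250:285,246:314]).mean())
cv2.imwrite("pics/c7.png",b)
```

```text
t 17.0 p [ 0.4741 -0.2825  0.2754] cup [-163.3  -70.2  275.4] F [ 0.1  0.3 -0.2] w -0.0 q [ 0.43  0.44  0.09  1.74 -0.04  0.97  2.08]
3.425925925925926 6.267927170868347
```

View pics/c7.png

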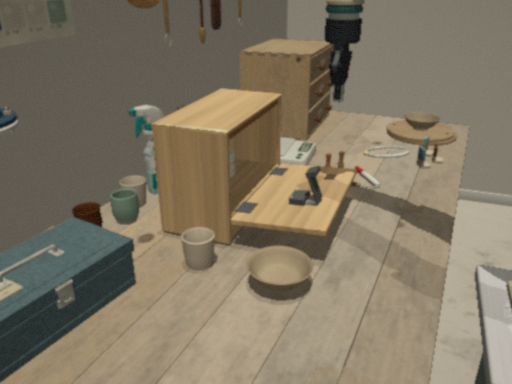

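The final view shows the door lying open with its catch standing up at (310,187). The cup at (198,247) and the bowl at (280,268) are where they started, and the arm is clear.

```bash
python3 -c "
from cell import order
print(order.sign_off())"
```

```text
the job is handed in; nothing more can be done
None
```

The cupboard door now lies fully open at about 1.50 rad. I handed the job in at about 17 s on the robot's clock.

- **Drawing the door out:** I pulled it by the bar handle until the catch stopped it at about 0.30 rad. The pull reached about 10 N there, so I eased off and let go.
- **Releasing the catch:** It showed in the camera views at about y = +50 mm, and I felt it at z ≈ 226 mm. I pressed it about 15 mm (10 N) and held it down while pushing the door out past 0.46 rad.
- **Lowering the door:** I let the catch up and pushed the door down from its other half until it met the end stop.

**Last checks:** The arm is well clear, with almost no force on the wrist. The final picture shows the door almost level with the catch standing up. The cup and bowl are where they started.

**What didn't go cleanly:**
- **Push on the first descent:** Something pushed up with about 27 N as I lowered the gripper to the handle. It was probably a finger knuckle on the door's top edge. It stayed under the 40 N limit, and I tilted the tool for the pull.
- **End stop:** My last check that the door had reached it pressed with about 27 N.

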